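# Draw a recessed drawer out from under a shelf with a hook

## Task

The drawer under the little wooden shelf is pushed in too far to take by hand. Take the hook by its handle, reach under the ledge, feel for the steel eye somewhere along the drawer's front, catch it and gently draw the drawer out all the way to its stop; touch shelf and drawer with the hook only. Then unhook it and set the hook down on the bare worktop, on its handle and tip as it lay before, clear of the drawer and the shelf, without disturbing anything else.

Things in the scene. Friction and masses are not known exactly. Their poses are not given: they have to be found in the camera images.
- hook: Loose pulling hook, 150 g: dark wooden handle 100 long (x), 22 wide (y), 34 mm tall (z), and a steel shaft 8 mm thick from its +x end. Origin: centre of the handle's underside; x towards the tip, z up as it lies. It stands by itself on handle and tip. Grasp the handle from above across its 22 mm; it can pitch a little between the pads.
- hook_tip (a point): Lowest point of the hook's tip (hook frame 140, 0, 0 mm), axes as hook. The shaft runs level, axis at z = 22 mm, underside 18, top 26, to x = 140 mm and there bends straight down to z = 0; the down-turned part is 8 mm thick with a round end.
- riser: Low pale wooden shelf fixed on the worktop, 330 wide (y), 188 deep (x), board top at z = 98 mm. Origin: on the worktop under the middle of the board's front edge (the ledge); x inward under the shelf, y along the ledge, z up. A strip under the ledge, x = 1 to 13 mm, hangs down to z = 66 mm; the opening below is 300 mm wide between side walls. Jars stand on the board, 140 mm behind the ledge.
- drawer: Drawer set back under the shelf, sliding along the shelf's x. Origin: under the middle of its flat front face, at worktop height; axes as riser. Face 270 wide, z = 6 to 72 mm: the hook cannot pass over it. Shelf-frame x of the origin: +81 mm fully in (up to 6 mm less at the start), -19 mm at the outer stop. Moves at about 4 N, stays where left. Load it with the hook by at most 18 N.
- rail (a point): Middle of the eye's rail on the drawer: drawer frame (-21, 0, 22) mm, axes as drawer. The steel eye is a level ring of 6 mm wire, 19 mm clear inside, 31 outside, z = 19 to 25 mm, open above and below. Its centre has this x and z, but its y is clamped anywhere from -35 to +35 mm from here: not measured, hidden by the ledge, to be felt for. It holds still under side pushes below 20 N.
- jar_a: Bystander, not to be disturbed: a spice jar on the shelf board. Origin: centre of its underside.
- jar_b: Bystander, not to be disturbed: a second spice jar on the shelf board. Origin: centre of its underside.
- salt: Bystander, not to be disturbed: the salt shaker on the shelf board. Origin: centre of its underside.
- mug: Bystander, not to be disturbed: the white mug on the worktop at the left. Origin: centre of its underside.
Not all that is in view belongs to the job. There is more than one size of the hook; the one meant has the size given above.

How it is judged:
By the outcome, as a careful person would: the job done as asked, in the order asked, and still so for the second after the job is handed in, with the robot touching nothing.
It also fails if it takes over 62 s, if anything falls off the work surface, if the arm or the gripper's body presses on something with over 40 N, if the wrist force passes 120 N, or if a joint passes its speed limit or range.

## Robot

A 7-joint arm with a two-finger parallel gripper is mounted at the origin on a cart in front of the work surface, level with it; the furniture and walls round the work are solid. World frame = base frame: x ahead of the robot, y to its left, z up, the work surface at z = 0. Lengths are in m, angles in rad, forces in N, time in s.
With the tool pointing down it reaches from about 0.4 to 0.925 m from the base axis. Payload 4.1 kg.
Tool frame: the origin (TCP) lies at the very end of the fingers, on their centre line; the grasp point (between the pads) lies 19 mm behind it; z points along the fingers, x is the direction in which the jaws open and shut, and the axes are right-handed (so a half turn about z gives the same grasp; the last joint's range is limited). The gripper opens to 85 mm and grips with 20 to 120 N. Pads are 22 mm wide; open, the fingers measure 114 mm over their backs; the gripper's body (76 mm by 85 mm) begins 54 mm behind the grasp point. The pads swing forward as they close: fully open they stand 13 mm farther back than shut.
Start: joints at [1.125, 0.398, 0.045, 1.537, -0.019, 1.207, -0.051], TCP at [0.221, -0.611, 0.198] pointing down, gripper open.
Joint ranges: [-2.82, 2.82], [-0.49, 2.23], [-1.37, 1.46], [0, 2.46], [-1.36, 4.5], [0.23, 2], [-2.94, 2.94]. Speed limits (rad/s): [2.57, 2.57, 3.14, 3.14, 3.14, 3.14, 3.14].

## Interface

Orientations are given as a unit quaternion [w, x, y, z].
In Python, from workcell import get_obs, capture, camera_params, r gives the robot as it stands.
- The arm moves only by the tool arm_command, never from a script. Its argument "deltas" is a list of rows, each a list of 2 entries, a list of its own where there are three numbers: the shift along the tool's x, y, z in mm, then the turn, a rotation vector about the tool's x, y, z in rad. A call has 1 to 20 rows; each row shifts and turns the pose as measured when the row begins, along the tool's axes as they then stand; what a row does not reach is not made up. A row lasts 1/8 s, in which the tool goes at most 62.5 mm and 10.7 degrees, less where a joint would pass 70% of its speed; a pose out of reach is approached as far as the arm can. A call with a gripper value outside its range is refused whole. "fingers" is the finger opening in mm, from 0 to 85.4, set as the call begins (left out, the last holds). The fingers move at their own pace and stop on an object; the grip force is fixed at half the most. Time passes only in rows, so rows that do not move let the fingers close. It gives the time, the measured TCP pose, the force and the opening at its end, in the units of the state.
- get_obs(): the state, without advancing time (a new reading comes with each control period).
- capture(name): name is "scene" or "top" or "wrist"; returns (picture, depth): 400x640x3 uint8, red, green, blue; 400x640 float32, m along the optical axis (not along the pixel's ray), 0 where there is no reading.
- camera_params(name): a dict with "mtx" (3x3 intrinsics, pixels), "extrinsics" (4x4, takes a point from camera to world coordinates). Camera axes: x right, y up, looking along -z (the intrinsics and any distortion apply to the point x, -y, -z); pixel columns grow to the right and rows downward; lengths in m; the calibration is good to about 2 mm. A picture is of the moment at which its call begins: read the wrist's pose just before it. camera_params takes no time and is no camera call; for the wrist camera it gives the pose at the moment of the call.
- r.finish_job(): hands the job in, once; it reports no verdict.
The state is a dict: "time_s": time; "joint_pos": joint angles; "joint_velocities": joint speeds; "joint_efforts": joint torques, N m; "position": TCP position; "tcp_rot": TCP orientation; "contact_force": force on the tool from outside, world axes, zero at the start; "ft_torque": the same for the moment, N m; "finger_gap": opening from 0.0 (shut) to 1.0 (fully open).
Only numpy, scipy, OpenCV 4.12 (cv2) and the standard library are available. Lean on these libraries where they do the work, as an engineer would, in place of code of your own. Each camera call takes 0.05 s, during which the arm holds its last target. There are 200 camera calls.

## Working session

There is one attempt and no reset: what is moved stays moved. The work goes in short steps, Python scripts to look and compute and a tool call to move; the robot and the scene stay as the last step left them, time stands still between calls to the robot, and variables do not carry over. Pictures are saved under pics/ and viewed, about 8 in all and at most 12, crops included, and the job is handed in when it is done.

Besides the shell and the picture viewer there is one more tool, called after ">>>" as name(argument=value, ...), one argument or row to a line, values as JSON. arm_command: Moves the arm, as the interface text tells. Its arguments: {"type":"object","properties":{"deltas":{"type":"array"},"fingers":{"type":"number"}},"required":["deltas"]}

```bash
mkdir -p pics; ls; cat > h.py <<'E'
import numpy as np, cv2
from scipy.spatial.transform import Rotation as R
from workcell import get_obs, capture, camera_params, r
def snap(n, f):
    p=camera_params(n); im,d=capture(n); cv2.imwrite(f'pics/{f}.png',im[:,:,::-1]); np.savez(f'{f}.npz',im=im,d=d,K=p['mtx'],E=p['extrinsics']); return im,d,np.array(p['mtx']),np.array(p['extrinsics'])
def load(f):
    z=np.load(f'{f}.npz'); return z['im'],z['d'],z['K'],z['E']
def cloud(d,K,E):
    v,u=np.mgrid[:d.shape[0],:d.shape[1]]
    P=np.stack([(u-K[0,2])/K[0,0]*d,-(v-K[1,2])/K[1,1]*d,-d],-1)
    return P@E[:3,:3].T+E[:3,3]
def ray(u,v,z,K,E):
    d=E[:3,:3]@np.array([(u-K[0,2])/K[0,0],-(v-K[1,2])/K[1,1],-1.]); o=E[:3,3]
    return o+d*(z-o[2])/d[2]
E
python3 - <<'E'
from h import *
o=get_obs(); print({k:np.round(v,3) for k,v in o.items()})
a=snap('scene','scene0'); b=snap('top','top0')
for x in (a,b): print(np.round(x[2],1).tolist(), np.round(x[3],3).tolist())
print(camera_params('top').keys())
E
```

```text
pics
{'time_s': np.float64(0.0), 'joint_pos': array([ 1.125,  0.399,  0.045,  1.538, -0.019,  1.207, -0.051]), 'joint_velocities': array([-0.001, -0.001, -0.001,  0.001, -0.001, -0.001,  0.002]), 'joint_efforts': array([-0.0000e+00, -4.7512e+01,  1.3650e+00, -2.5422e+01,  1.2000e-02,
        9.0000e-03, -0.0000e+00]), 'position': array([ 0.221, -0.611,  0.197]), 'tcp_rot': array([-0.001,  0.819, -0.574, -0.001]), 'contact_force': array([-0.529,  0.641, -0.169]), 'ft_torque': array([-0.017,  0.028,  0.032]), 'finger_gap': np.float64(1.003)}
[[383.1, 0.0, 321.8], [0.0, 383.1, 199.0], [0.0, 0.0, 1.0]] [[-0.786, 0.447, -0.427, 0.189], [-0.618, -0.59, 0.519, 0.564], [-0.019, 0.672, 0.74, 0.842], [0.0, 0.0, 0.0, 1.0]]
[[493.5, 0.0, 315.1], [0.0, 493.5, 198.0], [0.0, 0.0, 1.0]] [[-0.453, 0.833, -0.318, 0.149], [-0.891, -0.425, 0.157, 0.26], [-0.005, 0.355, 0.935, 1.502], [0.0, 0.0, 0.0, 1.0]]
dict_keys(['mtx', 'extrinsics'])
```

View pics/scene0.png

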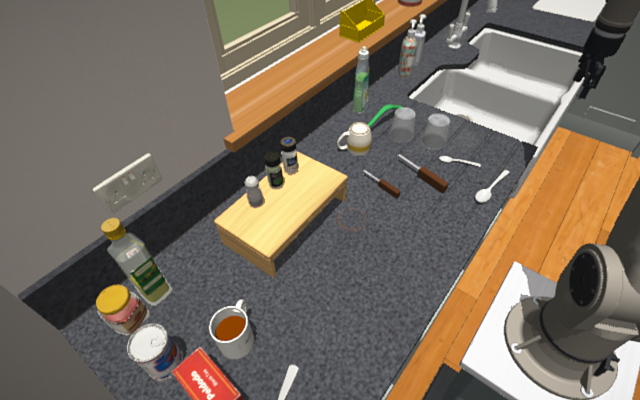

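View pics/top0.png

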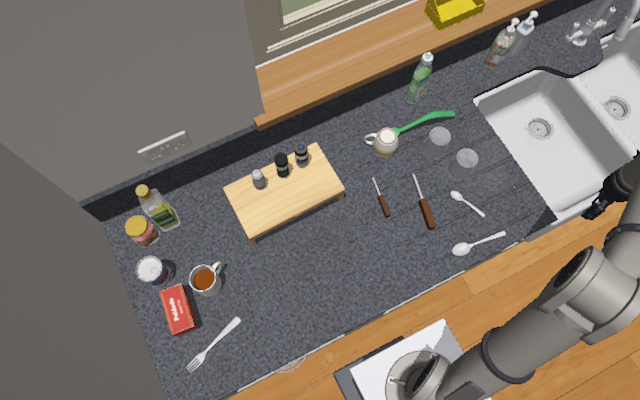

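Scene: the shelf is at about (283,190) in the top view, with its front edge running from (250,238) to (343,190). There are two hook-like tools, a small one at (381,200) and a larger one at (425,205). I'll measure them now.

```bash
cat > m.py <<'E'
from h import *
for f in ('top0','scene0'):
    im,d,K,E=load(f); P=cloud(d,K,E); print(f)
    hsv=cv2.cvtColor(im,cv2.COLOR_RGB2HSV)
    X=P[...,0];Y=P[...,1];Z=P[...,2]
    ok=(d>0)
    # board top
    m=ok&(abs(Z-.098)<.006)&(hsv[...,1]>60)&(hsv[...,2]>120)&(X>.3)&(X<.95)
    n,l,s,c=cv2.connectedComponentsWithStats(m.astype(np.uint8)); k=1+np.argmax(s[1:,4])
    mm=cv2.morphologyEx((l==k).astype(np.uint8),cv2.MORPH_CLOSE,np.ones((15,15)))
    cs=max(cv2.findContours(mm,0,2)[0],key=cv2.contourArea)[:,0]
    Q=np.array([ray(u,v,.098,K,E)[:2] for u,v in cs]).astype(np.float32)*1000
    rc=cv2.minAreaRect(Q); print('board',rc,cv2.boxPoints(rc).round(0).tolist(),'z',np.median(Z[l==k]))
    # handles: brown dark, height
    m=ok&(Z>.012)&(Z<.06)&(X>.3)&(X<.9)&(Y<.3)&(hsv[...,0]<20)&(hsv[...,1]>90)&(hsv[...,2]<150)
    n,l,s,c=cv2.connectedComponentsWithStats(m.astype(np.uint8))
    for k in range(1,n):
        if s[k,4]<30: continue
        p=P[l==k]; 
        ztop=np.percentile(p[:,2],90); q=p[p[:,2]>ztop-.006]
        print('brown',s[k].tolist(),c[k].round(0), 'ztop',ztop.round(4),[ (np.array(x).round(4)) for x in cv2.minAreaRect((q[:,:2]*1000).astype(np.float32))])
E
python3 m.py
```

```text
top0
board ((699.5938720703125, 94.9866943359375), (189.56727600097656, 328.4174499511719), 1.616448163986206) [[600.0, 256.0], [609.0, -72.0], [799.0, -66.0], [790.0, 262.0]] z 0.09782449428782392
brown [378, 195, 12, 22, 111] [384. 205.] ztop 0.029 [array([ 530.8262, -172.4888]), array([14.3032, 67.405 ]), np.float64(81.4767)]
brown [419, 198, 17, 31, 230] [427. 213.] ztop 0.037 [array([ 445.4079, -279.6418]), array([20.5527, 96.1944]), np.float64(77.2259)]
scene0
board ((700.42919921875, 100.46771240234375), (188.7007598876953, 330.1546936035156), 1.6695383787155151) [[601.0, 263.0], [611.0, -67.0], [800.0, -62.0], [790.0, 268.0]] z 0.09778823458452612
brown [418, 167, 30, 25, 316] [433. 179.] ztop 0.0346 [array([ 445.6958, -276.0408]), array([23.2349, 96.5882]), np.float64(77.5725)]
brown [379, 179, 21, 18, 150] [389. 188.] ztop 0.0261 [array([ 533.0844, -169.7109]), array([17.484 , 71.4674]), np.float64(82.302)]
brown [336, 188, 10, 12, 73] [342. 194.] ztop 0.0501 [array([618.5147, -56.2237]), array([11.8249,  5.067 ]), np.float64(51.287)]
brown [219, 232, 57, 44, 480] [248. 255.] ztop 0.0551 [array([694.191 , 261.4866]), array([177.5394,  12.8871]), np.float64(5.6535)]
```

Both views agree:

| Item | Measured |
|---|---|
| Shelf front middle | about (605, 95) mm, yaw 1.65° |
| Large tool handle | 96×22 mm, 35 mm high, at (445.5, −278), yaw −12.7° |

The large tool's size matches the hook; the other one is too small. I'm moving above it.

>>> arm_command(
  deltas=[
    [[-28,-43,2],[0,0,0]],
    [[-28,-43,2],[0,0,0]],
    [[-28,-43,2],[0,0,0]],
    [[-28,-43,2],[0,0,0]],
    [[-28,-43,2],[0,0,0]],
    [[-28,-43,2],[0,0,0]],
    [[-28,-43,2],[0,0,0]],
    [[-28,-43,2],[0,0,0]],
    [[0,0,0],[0,0,0.143]],
    [[0,0,0],[0,0,0.143]],
    [[0,0,0],[0,0,0.143]],
    [[0,0,0],[0,0,0.143]],
    [[0,0,0],[0,0,0]],
  ],
  fingers=60,
)

```text
time_s: 1.72
position: [0.4727, -0.2694, 0.174]
tcp_rot: [-0.001, -0.617, 0.787, 0.006]
contact_force: [0.1, 0.4, 0.5]
finger_gap: 0.707
```

```bash
cat >> h.py <<'E'
def to(x,y,z,yaw=None):
    "remaining move in tool mm to world mm target; yaw = wanted world yaw of hook x (deg); hook x = -tool y"
    o=get_obs(); q=o['tcp_rot']; M=R.from_quat([q[1],q[2],q[3],q[0]]).as_matrix(); p=np.array(o['position'])*1000
    print('t',round(float(o['time_s']),2),'tcp',p.round(1),'F',np.round(o['contact_force'],1),'T',np.round(o['ft_torque'],2),'gap',round(float(o['finger_gap']),3),'tilt',M[:,2].round(3))
    hy=np.degrees(np.arctan2(-M[1,1],-M[0,1])); print('hookyaw',hy.round(2),'tool delta',(M.T@(np.array([x,y,z])-p)).round(1), 'rotz',None if yaw is None else -np.radians(yaw-hy).round(4))
E
python3 - <<'E'
from h import *
to(465,-282,180,-12.7)
snap('wrist','w1')
E
```

```text
t 1.73 tcp [ 472.7 -269.4  174. ] F [0.1 0.4 0.5] T [-0.04  0.    0.02] gap 0.707 tilt [-0.009  0.008 -1.   ]
hookyaw -13.8 tool delta [14.1  4.6 -6. ] rotz -0.0192
```

View pics/w1.png

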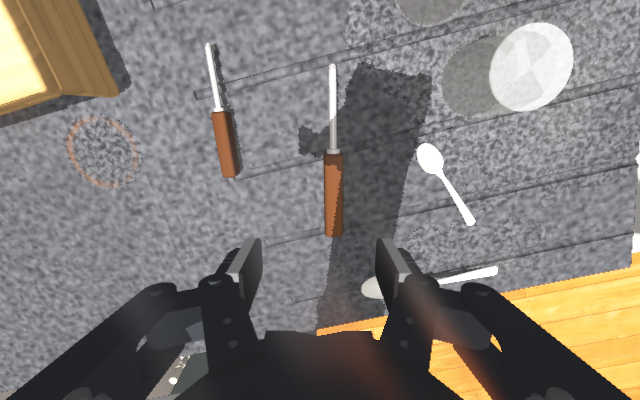

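The wrist view shows the hook handle from (333,236) to (332,152) and the shaft up to its bend at (332,66). The shelf's right end is at upper left.

```bash
python3 - <<'E'
from h import *
im,d,K,E=load('w1'); print(np.round(E,3).tolist())
P=cloud(d,K,E); hsv=cv2.cvtColor(im,cv2.COLOR_RGB2HSV)
m=(hsv[...,0]<15)&(hsv[...,1]>90)&(P[...,2]>.027)&(P[...,2]<.045); m[:,:280]=0;m[:,380:]=0;m[:140]=0;m[245:]=0
v,u=np.nonzero(m); Q=np.array([ray(a,b,.034,K,E)[:2]*1000 for a,b in zip(u,v)],np.float32)
rc=cv2.minAreaRect(Q); print(len(u),rc,'z',np.median(P[m][:,2]))
for p in [(332,66),(332,100),(332,140)]: print(p,(ray(*p,.026,K,E)*1000).round(1), P[p[1],p[0]].round(4))
# board front edge seen from wrist
b=(abs(P[...,2]-.098)<.006)&(hsv[...,1]>50)&(d>0); print('board pts',b.sum(), P[b].min(0).round(4),P[b].max(0).round(4))
to(465,-282,174,-12.7)
E
```

```text
[[-0.239, 0.93, 0.278, 0.542], [-0.971, -0.227, -0.072, -0.288], [-0.004, -0.287, 0.958, 0.35], [0.0, 0.0, 0.0, 1.0]]
1515 ((448.4972839355469, -280.8409118652344), (20.746337890625, 98.30374908447266), 77.5584945678711) z 0.03456748893210909
(332, 66) [ 583.9 -311.4   26. ] [ 0.584  -0.3114  0.0254]
(332, 100) [ 551.4 -303.8   26. ] [ 0.5514 -0.3038  0.0262]
(332, 140) [ 510.4 -294.4   26. ] [ 0.5105 -0.2944  0.0263]
board pts 1527 [ 0.6114 -0.0736  0.092 ] [ 0.6819 -0.024   0.1007]
t 1.77 tcp [ 472.7 -269.4  174. ] F [-0.1 -0.4  0.8] T [0.   0.01 0.  ] gap 0.703 tilt [-0.009  0.008 -1.   ]
hookyaw -13.76 tool delta [14.1  4.5 -0. ] rotz -0.0185
```

>>> arm_command(
  deltas=[
    [[16.4,1.3,0],[0.0107,0.0056,-0.02]],
    [[0,0,35],[0,0,0]],
    [[0,0,35],[0,0,0]],
    [[0,0,35],[0,0,0]],
    [[0,0,0],[0,0,0]],
  ],
  fingers=50,
)

```text
time_s: 2.4
position: [0.4679, -0.2862, 0.0669]
tcp_rot: [0.0, -0.63, 0.777, -0.001]
contact_force: [-0.6, -0.3, 0.8]
finger_gap: 0.585
```

```bash
python3 - <<'E'
from h import *
to(467.5,-285,6,-12.6)
E
```

```text
t 2.4 tcp [ 467.9 -286.2   66.9] F [-0.6 -0.3  0.8] T [-0.01  0.   -0.03] gap 0.585 tilt [ 0.002 -0.001 -1.   ]
hookyaw -11.96 tool delta [-1.1  0.8 60.9] rotz 0.0111
```

>>> arm_command(
  deltas=[
    [[-1,0.5,20],[0,0,0.011]],
    [[0,0,20],[0,0,0]],
    [[0,0,15],[0,0,0]],
    [[0,0,5],[0,0,0]],
    [[0,0,0],[0,0,0]],
  ],
)

```text
time_s: 3.02
position: [0.473, -0.2882, 0.0115]
tcp_rot: [0.003, -0.627, 0.779, -0.006]
contact_force: [0.7, 1.0, 0.5]
finger_gap: 0.588
```

```bash
python3 - <<'E'
from h import *
to(467.5,-285,6,-12.6)
E
```

```text
t 3.02 tcp [ 473.  -288.2   11.5] F [0.7 1.  0.5] T [-0.    0.03 -0.03] gap 0.588 tilt [ 0.012 -0.006 -1.   ]
hookyaw -12.39 tool delta [-2.   6.2  5.4] rotz 0.0037
```

```bash
sed -i 's/^    hy=/    print("tilt fix rot",(M.T@np.array([-M[1,2],M[0,2],0])).round(4))\n    hy=/' h.py; python3 - <<'E'
from h import *
to(467.5,-285,6,-12.6)
E
```

```text
t 3.02 tcp [ 473.  -288.2   11.5] F [0.7 1.  0.5] T [-0.    0.03 -0.03] gap 0.588 tilt [ 0.012 -0.006 -1.   ]
tilt fix rot [-0.0126 -0.0036  0.    ]
hookyaw -12.39 tool delta [-2.   6.2  5.4] rotz 0.0037
```

>>> arm_command(
  deltas=[
    [[-2,6,5],[-0.013,-0.003,0.004]],
    [[0,0,0],[0,0,0]],
  ],
)

```text
time_s: 3.28
position: [0.4681, -0.2853, 0.0073]
tcp_rot: [-0.0, -0.625, 0.781, -0.001]
contact_force: [-0.7, 0.5, 0.6]
finger_gap: 0.585
```

```bash
python3 - <<'E'
from h import *
to(467.5,-285,6,-12.6)
E
```

```text
t 3.27 tcp [ 468.1 -285.3    7.3] F [-0.7  0.5  0.6] T [ 0.01 -0.03 -0.01] gap 0.585 tilt [ 0.    -0.001 -1.   ]
tilt fix rot [-0.0007 -0.0009  0.    ]
hookyaw -12.63 tool delta [-0.1  0.7  1.3] rotz -0.0005
```

>>> arm_command(
  deltas=[
    [[0,0,0],[0,0,0]],
    [[0,0,0],[0,0,0]],
    [[0,0,0],[0,0,0]],
    [[0,0,0],[0,0,0]],
    [[0,0,0],[0,0,0]],
    [[0,0,0],[0,0,0]],
  ],
  fingers=0,
)

```text
time_s: 4.03
position: [0.4686, -0.2855, 0.0079]
tcp_rot: [0.0, -0.625, 0.781, -0.001]
contact_force: [0.8, 0.4, -0.3]
finger_gap: -0.003
```

```bash
python3 - <<'E'
from h import *
to(467.5,-285,37,-12.6)
E
```

```text
t 4.03 tcp [ 468.6 -285.5    7.9] F [ 0.8  0.4 -0.3] T [-0.02 -0.    0.01] gap -0.003 tilt [ 0.002 -0.002 -1.   ]
tilt fix rot [-0.0018 -0.0013  0.    ]
hookyaw -12.63 tool delta [ -0.2   1.1 -29.1] rotz -0.0004
```

The fingers shut on nothing, so I need to look.

```bash
python3 - <<'E'
from h import *
a=snap('wrist','w2')[0]; b=snap('top','top2')[0]; c=snap('scene','sc2')[0]
t=cv2.resize(b[120:270,340:520],(400,333),interpolation=2); s=cv2.resize(c[110:260,360:520],(400,375),interpolation=2)
o=np.zeros((600,800,3),np.uint8); o[:225,:360]=cv2.resize(a,(360,225)); o[225:558,:400]=t; o[200:575,400:]=s
cv2.imwrite('pics/c2.png',o[:,:,::-1])
E
```

```text
(no output)
```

View pics/c2.png

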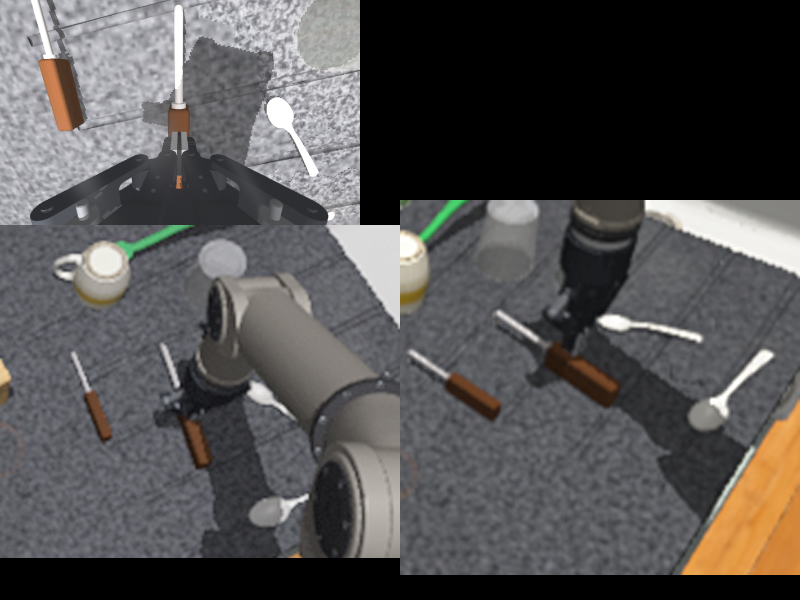

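The crops are ambiguous at the pads, so I'll view the wrist picture enlarged there.

```bash
python3 - <<'E'
from h import *
a=load('w2')[0]; cv2.imwrite('pics/c3.png',cv2.resize(a[160:400,200:440],(600,600),interpolation=2)[:,:,::-1])
im,d,K,E=load('w2'); P=cloud(d,K,E)
for p in [(318,205),(318,215),(318,225)]: print(p,P[p[1],p[0]].round(4))
E
```

```text
(318, 205) [ 0.4911 -0.291   0.0349]
(318, 215) [ 0.4858 -0.2898  0.0359]
(318, 225) [ 0.4794 -0.2884  0.0342]
```

View pics/c3.png

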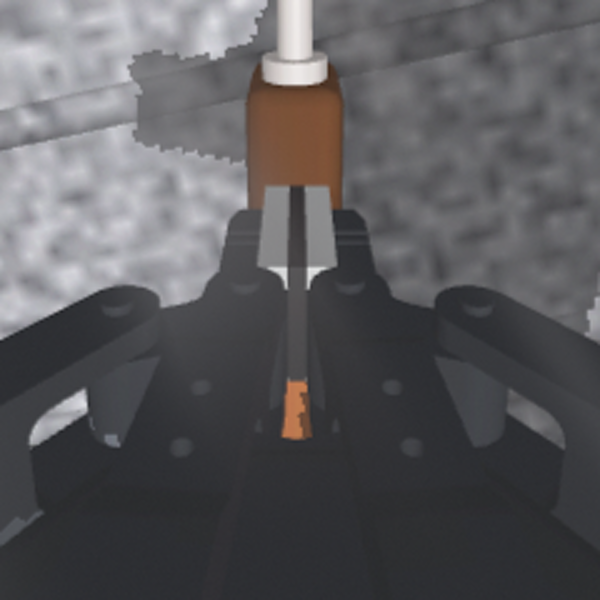

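```bash
python3 - <<'E'
from h import *
im,d,K,E=load('w2'); P=cloud(d,K,E); print(E[:3,3].round(4), get_obs()['position'], get_obs()['finger_gap'])
for p in [(308,240),(308,250),(308,262),(312,240),(319,240),(319,260),(326,240),(331,240),(331,250),(319,325),(319,300)]: print(p,P[p[1],p[0]].round(4),im[p[1],p[0]])
E
```

```text
[ 0.5367 -0.301   0.1848] [ 0.46859458 -0.28553552  0.00793152] 0.0030017594601081674
(308, 240) [ 0.48   -0.2834  0.0533] [139 139 140]
(308, 250) [ 0.48   -0.2838  0.0646] [137 136 138]
(308, 262) [ 0.48   -0.2841  0.076 ] [135 134 135]
(312, 240) [ 0.4797 -0.2854  0.0537] [139 139 139]
(319, 240) [ 0.4791 -0.2888  0.0541] [56 52 55]
(319, 260) [ 0.4794 -0.2887  0.0751] [67 64 65]
(326, 240) [ 0.4783 -0.2922  0.054 ] [141 141 142]
(331, 240) [ 0.4775 -0.2945  0.0534] [138 135 134]
(331, 250) [ 0.4781 -0.2941  0.0655] [140 141 142]
(319, 325) [ 0.4142 -0.2744  0.0344] [170 110  74]
(319, 300) [ 0.4641 -0.2853  0.0807] [79 77 79]
```

```bash
python3 - <<'E'
from h import *
im,d,K,E=load('w1'); P=cloud(d,K,E); print(K[0,0])
for v in range(230,300,10): print(v,[ (P[v,u]*1000).round(0).tolist()+im[v,u].tolist() for u in (250,258,385,392)])
for f in('sc2','top2'):
    im,d,K,E=load(f); P=cloud(d,K,E)
    q=(d>0)&(np.hypot(P[...,0]-.469,P[...,1]+.286)<.05)&(P[...,2]>.036)&(P[...,2]<.12)
    z=P[q][:,2]; print(f,q.sum(),np.histogram(z,np.arange(.036,.121,.006)))
E
```

```text
286.8493725568178
230 [[420.0, -164.0, 1.0, 147, 147, 152], [418.0, -174.0, 1.0, 143, 143, 148], [378.0, -336.0, 2.0, 79, 77, 79], [376.0, -345.0, 1.0, 89, 88, 91]]
240 [[492.0, -240.0, 220.0, 116, 116, 118], [490.0, -244.0, 219.0, 78, 77, 79], [476.0, -305.0, 220.0, 114, 114, 114], [475.0, -308.0, 220.0, 107, 107, 109]]
250 [[491.0, -242.0, 230.0, 70, 68, 71], [486.0, -243.0, 221.0, 76, 75, 78], [476.0, -303.0, 230.0, 60, 56, 57], [475.0, -306.0, 230.0, 115, 114, 114]]
260 [[489.0, -244.0, 237.0, 59, 58, 59], [482.0, -242.0, 223.0, 71, 70, 72], [473.0, -302.0, 233.0, 50, 48, 49], [477.0, -304.0, 241.0, 75, 72, 72]]
270 [[486.0, -243.0, 239.0, 53, 53, 54], [477.0, -240.0, 224.0, 65, 64, 66], [469.0, -300.0, 235.0, 41, 38, 39], [475.0, -302.0, 245.0, 54, 50, 50]]
280 [[481.0, -242.0, 240.0, 49, 48, 49], [472.0, -239.0, 224.0, 59, 58, 60], [465.0, -299.0, 237.0, 33, 32, 33], [472.0, -301.0, 248.0, 43, 39, 40]]
290 [[477.0, -241.0, 241.0, 43, 43, 43], [331.0, -147.0, 1.0, 131, 132, 137], [461.0, -298.0, 238.0, 30, 29, 31], [468.0, -300.0, 249.0, 34, 33, 33]]
sc2 223 (array([ 3,  6, 11, 15, 12, 12,  8,  6, 16, 35, 15, 27, 27, 30]), array([0.036, 0.042, 0.048, 0.054, 0.06 , 0.066, 0.072, 0.078, 0.084,
       0.09 , 0.096, 0.102, 0.108, 0.114, 0.12 ]))
top2 106 (array([22,  5,  4,  2,  6,  3,  4,  3,  7,  8, 13, 13,  8,  8]), array([0.036, 0.042, 0.048, 0.054, 0.06 , 0.066, 0.072, 0.078, 0.084,
       0.09 , 0.096, 0.102, 0.108, 0.114, 0.12 ]))
```

The images disagree with the stated tool frame. In both wrist views the pads end about 40 mm above the reported TCP, and the fingers shut freely above the handle. I'll trust the measurements: open, go down in checked steps, and use tool end = reported TCP + 40 mm.

>>> arm_command(
  deltas=[
    [[0,0,0],[0,0,0]],
    [[0,0,0],[0,0,0]],
    [[0,0,0],[0,0,0]],
    [[0,0,0],[0,0,0]],
    [[0,0.7,10],[0,0,0]],
    [[0,0,5],[0,0,0]],
    [[0,0,0],[0,0,0]],
  ],
  fingers=50,
)

```text
time_s: 5.05
position: [0.4675, -0.2852, -0.0085]
tcp_rot: [-0.0, -0.625, 0.781, -0.001]
contact_force: [-0.8, -0.4, -0.4]
finger_gap: 0.589
```

```bash
python3 - <<'E'
from h import *
to(467.5,-285,-32,-12.6)
im,d,K,E=snap('wrist','w4'); P=cloud(d,K,E)
for u in (262,268,274,362,368,374,380): 
    print(u,[(v,(P[v,u]*1000).round(0).tolist()) for v in range(215,260,6)])
E
```

```text
t 5.05 tcp [ 467.5 -285.2   -8.5] F [-0.8 -0.4 -0.4] T [-0.02  0.03  0.01] gap 0.589 tilt [ 0.001 -0.001 -1.   ]
tilt fix rot [-0.001 -0.001  0.   ]
hookyaw -12.62 tool delta [-0.2  0.1 23.5] rotz -0.0004
262 [(215, [486.0, -254.0, 1.0]), (221, [482.0, -253.0, 1.0]), (227, [478.0, -252.0, -1.0]), (233, [475.0, -251.0, 2.0]), (239, [484.0, -260.0, 35.0]), (245, [484.0, -262.0, 43.0]), (251, [483.0, -263.0, 49.0]), (257, [482.0, -263.0, 53.0])]
268 [(215, [485.0, -258.0, 1.0]), (221, [481.0, -257.0, 1.0]), (227, [477.0, -256.0, 1.0]), (233, [473.0, -255.0, 1.0]), (239, [483.0, -263.0, 36.0]), (245, [481.0, -263.0, 38.0]), (251, [478.0, -263.0, 39.0]), (257, [476.0, -262.0, 40.0])]
274 [(215, [484.0, -262.0, 1.0]), (221, [481.0, -261.0, 2.0]), (227, [477.0, -259.0, 1.0]), (233, [473.0, -258.0, 1.0]), (239, [469.0, -258.0, 2.0]), (245, [465.0, -256.0, 1.0]), (251, [461.0, -255.0, 1.0]), (257, [457.0, -254.0, 1.0])]
362 [(215, [473.0, -315.0, 1.0]), (221, [468.0, -314.0, 0.0]), (227, [464.0, -313.0, -0.0]), (233, [461.0, -312.0, 1.0]), (239, [456.0, -312.0, 0.0]), (245, [452.0, -311.0, 1.0]), (251, [448.0, -310.0, 1.0]), (257, [444.0, -310.0, 0.0])]
368 [(215, [472.0, -318.0, 1.0]), (221, [467.0, -318.0, 0.0]), (227, [463.0, -317.0, 0.0]), (233, [459.0, -316.0, -1.0]), (239, [472.0, -312.0, 36.0]), (245, [470.0, -312.0, 36.0]), (251, [466.0, -311.0, 36.0]), (257, [463.0, -311.0, 37.0])]
374 [(215, [471.0, -322.0, 2.0]), (221, [466.0, -321.0, -0.0]), (227, [463.0, -320.0, 2.0]), (233, [459.0, -320.0, 1.0]), (239, [472.0, -315.0, 36.0]), (245, [472.0, -314.0, 43.0]), (251, [473.0, -313.0, 51.0]), (257, [471.0, -312.0, 53.0])]
380 [(215, [470.0, -325.0, 2.0]), (221, [466.0, -325.0, 1.0]), (227, [536.0, -301.0, 168.0]), (233, [458.0, -323.0, 2.0]), (239, [471.0, -318.0, 36.0]), (245, [472.0, -317.0, 43.0]), (251, [471.0, -316.0, 48.0]), (257, [471.0, -314.0, 54.0])]
```

>>> arm_command(
  deltas=[
    [[0,0,10],[0,0,0]],
    [[0,0,8],[0,0,0]],
    [[0,0,6],[0,0,0]],
    [[0,0,0],[0,0,0]],
  ],
)

```text
time_s: 5.6
position: [0.4675, -0.2852, -0.0343]
tcp_rot: [-0.0, -0.625, 0.781, -0.001]
contact_force: [-0.5, 0.6, 0.2]
finger_gap: 0.586
```

```bash
python3 - <<'E'
from h import *
to(467.5,-285,-34,-12.6)
E
```

```text
t 5.6 tcp [ 467.5 -285.2  -34.3] F [-0.5  0.6  0.2] T [-0.   -0.    0.01] gap 0.586 tilt [ 0.001 -0.001 -1.   ]
tilt fix rot [-0.0008 -0.001   0.    ]
hookyaw -12.62 tool delta [-0.2  0.1 -0.3] rotz -0.0004
```

>>> arm_command(
  deltas=[
    [[0,0,0],[0,0,0]],
    [[0,0,0],[0,0,0]],
    [[0,0,0],[0,0,0]],
    [[0,0,0],[0,0,0]],
    [[0,0,0],[0,0,0]],
    [[0,0,0],[0,0,0]],
  ],
  fingers=0,
)

```text
time_s: 6.35
position: [0.4689, -0.2853, -0.0331]
tcp_rot: [0.001, -0.625, 0.78, -0.002]
contact_force: [0.5, -0.4, 0.0]
finger_gap: 0.248
```

```bash
python3 - <<'E'
from h import *
to(467.5,-285,6,-12.6)
E
```

```text
t 6.35 tcp [ 468.9 -285.3  -33.1] F [ 0.5 -0.4  0. ] T [0.13 0.03 0.02] gap 0.248 tilt [ 0.003 -0.002 -1.   ]
tilt fix rot [-0.0032 -0.0011  0.    ]
hookyaw -12.61 tool delta [  0.1   1.3 -39.1] rotz -0.0002
```

The grip holds at 21 mm. Now I lift, align with the shelf, and go in front of the ledge at shelf y ≈ −65.

>>> arm_command(
  deltas=[
    [[0,0,-12],[0,0,0]],
    [[0,0,-18],[0,0,0]],
    [[0,0,-18],[0,0,0]],
    [[0,0,0],[0,0,-0.124]],
    [[0,0,0],[0,0,-0.124]],
    [[-30,0,0],[0,0,0]],
    [[-44,0,0],[0,0,0]],
    [[-48,0,0],[0,0,0]],
    [[-48,0,0],[0,0,0]],
    [[-48,0,0],[0,0,0]],
    [[-44,0,0],[0,0,0]],
    [[-30,0,0],[0,0,0]],
    [[-10,0,0],[0,0,0]],
    [[0,0,0],[0,0,0]],
  ],
)

```text
time_s: 8.1
position: [0.4598, 0.021, 0.0229]
tcp_rot: [-0.001, 0.718, -0.696, 0.007]
contact_force: [-0.1, -1.3, -1.9]
finger_gap: 0.254
```

```bash
cat >> h.py <<'E'
def shelf(sx,sy,h,L=116,O=(605.,95.),yaw=1.64):
    "tip target in shelf mm and hook raise h -> to()"
    a=np.radians(yaw); ex=np.array([np.cos(a),np.sin(a)]); ey=np.array([-ex[1],ex[0]])
    o=get_obs(); p=np.array(o['position'])*1000; q=o['tcp_rot']; M=R.from_quat([q[1],q[2],q[3],q[0]]).as_matrix()
    tip=p[:2]-L*M[:2,1]-np.array(O); F=np.array(o['contact_force'])
    print('TIP shelf',(ex@tip).round(1),(ey@tip).round(1),'raise',(p[2]+33.1).round(1),'Fshelf',(ex@F[:2]).round(1),(ey@F[:2]).round(1),F[2].round(1))
    t=np.array(O)+ex*(sx-L)+ey*sy; to(t[0],t[1],h-33.1,yaw)
E
python3 - <<'E'
from h import *
shelf(-30,-65,30)
im=snap('wrist','w5')
snap('top','top5')
E
```

```text
TIP shelf -31.3 -69.5 raise 56.0 Fshelf -0.1 -1.3 -1.9
t 8.1 tcp [459.8  21.   22.9] F [-0.1 -1.3 -1.9] T [-0.01 -0.04  0.02] gap 0.254 tilt [ 0.011 -0.008 -1.   ]
tilt fix rot [-0.0105 -0.0079  0.    ]
hookyaw 1.78 tool delta [-5. -1. 26.] rotz 0.0025
```

View pics/w5.png

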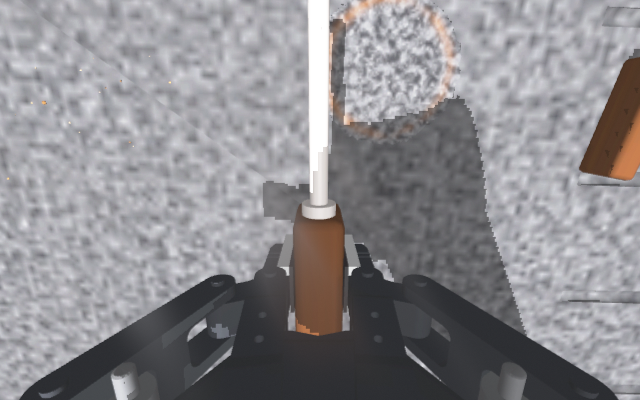

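The hook is held in line with the shaft at u ≈ 318. I'll check the pitch from depth along the shaft.

```bash
python3 - <<'E'
from h import *
im,d,K,E=load('w5'); P=cloud(d,K,E)*1000
for v in (2,20,60,100,140,180,230,260,300): print(v,P[v,316:321].mean(0).round(1))
# shelf edge from top view, visible front edge now
im,d,K,E=load('top5'); P=cloud(d,K,E)*1000; hsv=cv2.cvtColor(im,cv2.COLOR_RGB2HSV)
m=(abs(P[...,2]-98)<6)&(hsv[...,1]>60)&(hsv[...,2]>120)&(P[...,0]>560)&(P[...,0]<660)
for y in range(-60,260,30):
    s=m&(abs(P[...,1]-y)<6); print(y,P[s][:,0].min().round(1) if s.any() else None,end='; ')
E
```

```text
2 [567.7  24.4  84. ]
20 [562.   24.3  84.4]
60 [549.   23.9  83.4]
100 [534.9  23.4  83.4]
140 [519.7  22.9  83.1]
180 [503.4  22.4  83.5]
230 [484.1  21.9  90.7]
260 [470.6  21.5  90.8]
300 [451.3  20.9  90.9]
-60 611.9; -30 610.9; 0 610.5; 30 609.5; 60 607.6; 90 608.0; 120 607.3; 150 606.9; 180 602.9; 210 605.7; 240 602.6;
```

>>> arm_command(
  deltas=[
    [[-5,0,14],[-0.0105,-0.008,0.0025]],
    [[0,0,15],[0,0,0]],
    [[0,0,13],[0,0,0]],
    [[0,0,0],[0,0,0]],
  ],
)

```text
time_s: 8.7
position: [0.4588, 0.0212, -0.0234]
tcp_rot: [0.002, 0.714, -0.7, -0.001]
contact_force: [-1.0, 0.1, -1.6]
finger_gap: 0.249
```

```bash
python3 - <<'E'
from h import *
shelf(60,-65,12)
E
```

```text
TIP shelf -32.2 -70.6 raise 9.7 Fshelf -1.0 0.1 -1.6
t 8.7 tcp [458.8  21.2 -23.4] F [-1.   0.1 -1.6] T [ 0.04 -0.03  0.01] gap 0.249 tilt [-0.004 -0.001 -1.   ]
tilt fix rot [ 0.0038 -0.001   0.    ]
hookyaw 1.14 tool delta [ -5.4 -92.2  -2.7] rotz -0.0088
```

>>> arm_command(
  deltas=[
    [[-5,-10,-3],[0.004,-0.001,-0.009]],
    [[0,-20,0],[0,0,0]],
    [[0,-25,0],[0,0,0]],
    [[0,-20,0],[0,0,0]],
    [[0,-10,0],[0,0,0]],
    [[0,0,0],[0,0,0]],
  ],
)

```text
time_s: 9.45
position: [0.5508, 0.0314, -0.0178]
tcp_rot: [-0.003, 0.718, -0.696, 0.002]
contact_force: [0.2, -0.1, -1.2]
finger_gap: 0.25
```

```bash
python3 - <<'E'
from h import *
shelf(60,-65,12)
E
```

```text
TIP shelf 60.0 -61.6 raise 15.3 Fshelf 0.2 -0.1 -1.2
t 9.45 tcp [550.8  31.4 -17.8] F [ 0.2 -0.1 -1.2] T [-0.01  0.02 -0.02] gap 0.25 tilt [ 0.007  0.002 -1.   ]
tilt fix rot [-0.0069  0.0015  0.    ]
hookyaw 1.84 tool delta [3.  0.1 3.3] rotz 0.0035
```

>>> arm_command(
  deltas=[
    [[2,-2,3],[-0.007,0.001,0.003]],
    [[0,-2,0],[0,0,0]],
    [[0,-2,0],[0,0,0]],
    [[0,-2,0],[0,0,0]],
    [[0,0,0],[0,0,0]],
  ],
)

```text
time_s: 10.07
position: [0.5569, 0.0293, -0.0212]
tcp_rot: [0.001, 0.717, -0.697, -0.001]
contact_force: [0.4, -0.5, -1.8]
finger_gap: 0.246
```

```bash
python3 - <<'E'
from h import *
shelf(72,-65,12)
E
```

```text
TIP shelf 66.1 -64.2 raise 11.9 Fshelf 0.4 -0.5 -1.8
t 10.07 tcp [556.9  29.3 -21.2] F [ 0.4 -0.5 -1.8] T [ 0.04 -0.02 -0.01] gap 0.246 tilt [-0.003 -0.    -1.   ]
tilt fix rot [ 0.0032 -0.0001  0.    ]
hookyaw 1.68 tool delta [ 0.7 -5.9 -0.1] rotz 0.0007
```

>>> arm_command(
  deltas=[
    [[0,-2,0],[0.002,0,0]],
    [[0,-2,0],[0,0,0]],
    [[0,-2,0],[0,0,0]],
  ],
)

```text
time_s: 10.45
position: [0.5621, 0.0294, -0.0214]
tcp_rot: [0.001, 0.717, -0.697, -0.001]
contact_force: [-3.8, 0.1, 0.6]
finger_gap: 0.248
```

```bash
python3 - <<'E'
from h import *
shelf(72,-65,12)
E
```

```text
TIP shelf 71.3 -64.2 raise 11.7 Fshelf -3.8 0.2 0.6
t 10.45 tcp [562.1  29.4 -21.4] F [-3.8  0.1  0.6] T [-0.01  0.51  0.  ] gap 0.248 tilt [-0.003 -0.    -1.   ]
tilt fix rot [ 0.0032 -0.0003  0.    ]
hookyaw 1.68 tool delta [ 0.7 -0.7 -0.3] rotz 0.0007
```

Drawer face felt at 3.8 N with the tip at 71.3, so the ring centre is at tip x ≈ 54.3. I back off 17 mm and sweep sideways in 2 mm rows.

>>> arm_command(
  deltas=[
    [[0,8,0],[0.002,0,0]],
    [[0,9,0],[0,0,0]],
    [[0,0,0],[0,0,0]],
  ],
)

```text
time_s: 10.82
position: [0.5438, 0.0289, -0.0215]
tcp_rot: [0.001, 0.717, -0.697, -0.0]
contact_force: [0.2, 0.3, -1.0]
finger_gap: 0.251
```

```bash
python3 - <<'E'
from h import *
shelf(54.3,-56,12)
E
```

```text
TIP shelf 52.9 -64.2 raise 11.6 Fshelf 0.2 0.2 -1.0
t 10.82 tcp [543.8  28.9 -21.5] F [ 0.2  0.3 -1. ] T [-0.   -0.06  0.04] gap 0.251 tilt [-0.001 -0.    -1.   ]
tilt fix rot [ 0.0011 -0.0003  0.    ]
hookyaw 1.69 tool delta [-8.3 -1.4 -0.4] rotz 0.0009
```

>>> arm_command(
  deltas=[
    [[-2,-1.2,0],[0,0,0]],
    [[-2,0,0],[0,0,0]],
    [[-2,0,0],[0,0,0]],
    [[-2,0,0],[0,0,0]],
    [[-2,0,0],[0,0,0]],
    [[-2,0,0],[0,0,0]],
    [[-2,0,0],[0,0,0]],
  ],
)

```text
time_s: 11.7
position: [0.5457, 0.0442, -0.0211]
tcp_rot: [-0.0, 0.717, -0.697, 0.0]
contact_force: [0.2, -1.1, -1.9]
finger_gap: 0.248
```

```bash
python3 - <<'E'
from h import *
shelf(54.3,-56,12)
E
```

```text
TIP shelf 55.3 -49.0 raise 12.0 Fshelf 0.2 -1.1 -1.9
t 11.7 tcp [545.7  44.2 -21.1] F [ 0.2 -1.1 -1.9] T [-0.02 -0.03 -0.02] gap 0.248 tilt [ 0.001  0.    -1.   ]
tilt fix rot [-0.0007  0.      0.    ]
hookyaw 1.69 tool delta [ 6.9  1.  -0. ] rotz 0.0009
```

>>> arm_command(
  deltas=[
    [[-2,1,0],[0,0,0]],
    [[-2,0,0],[0,0,0]],
    [[-2,0,0],[0,0,0]],
    [[-2,0,0],[0,0,0]],
    [[-2,0,0],[0,0,0]],
    [[-2,0,0],[0,0,0]],
  ],
)

```text
time_s: 12.45
position: [0.5442, 0.0569, -0.0211]
tcp_rot: [-0.0, 0.717, -0.697, 0.0]
contact_force: [0.4, 1.0, -2.9]
finger_gap: 0.243
```

```bash
python3 - <<'E'
from h import *
shelf(54.3,-36,12)
E
```

```text
TIP shelf 54.1 -36.2 raise 12.0 Fshelf 0.4 1.0 -2.9
t 12.45 tcp [544.2  56.9 -21.1] F [ 0.4  1.  -2.9] T [ 0.02 -0.02  0.06] gap 0.243 tilt [ 0.001 -0.    -1.   ]
tilt fix rot [-0.0007 -0.      0.    ]
hookyaw 1.69 tool delta [-0.3 -0.2 -0. ] rotz 0.0009
```

>>> arm_command(
  deltas=[
    [[-2,0,0],[0,0,0]],
    [[-2,0,0],[0,0,0]],
    [[-2,0,0],[0,0,0]],
    [[-2,0,0],[0,0,0]],
    [[-2,0,0],[0,0,0]],
    [[-2,0,0],[0,0,0]],
  ],
)

```text
time_s: 13.2
position: [0.5438, 0.066, -0.0212]
tcp_rot: [0.001, 0.716, -0.699, 0.001]
contact_force: [0.5, -4.2, -0.6]
finger_gap: 0.248
```

```bash
python3 - <<'E'
from h import *
shelf(54.3,-24,12)
E
```

```text
TIP shelf 54.0 -27.7 raise 11.9 Fshelf 0.4 -4.3 -0.6
t 13.2 tcp [543.8  66.  -21.2] F [ 0.5 -4.2 -0.6] T [-0.98 -0.13 -0.49] gap 0.248 tilt [-0.    -0.003 -1.   ]
tilt fix rot [ 0.0003 -0.0035  0.    ]
hookyaw 1.38 tool delta [-3.2 -0.3 -0.1] rotz -0.0046
```

Contact at tip y ≈ −28: 4.2 N, and the moment agrees with a touch at the tip. Backing off, then I'll check whether the hook yawed in the pads.

>>> arm_command(
  deltas=[
    [[2,0,0],[0,-0.003,-0.005]],
    [[2,0,0],[0,0,0]],
    [[0,0,0],[0,0,0]],
  ],
)

```text
time_s: 13.58
position: [0.544, 0.064, -0.0211]
tcp_rot: [-0.001, 0.719, -0.695, -0.001]
contact_force: [-0.1, 0.5, -2.1]
finger_gap: 0.247
```

```bash
cat >> h.py <<'E'
def hyaw(f,v0=215,v1=330):
    im=load(f)[0]; hsv=cv2.cvtColor(im,cv2.COLOR_RGB2HSV); m=(hsv[...,0]<18)&(hsv[...,1]>90)&(hsv[...,2]<190); m[:,:280]=0; m[:,360:]=0
    vs=[v for v in range(v0,v1) if m[v].sum()>15]; c=[(np.nonzero(m[v])[0][[0,-1]]).mean() for v in vs]
    print(f,'handle col fit slope,mid',np.polyfit(np.array(vs)-265,c,1).round(4),len(vs))
    for v in (150,170,190):
        w=np.nonzero(im[v,290:350].min(1)>185)[0]; print(v, (290+w.mean()).round(1) if len(w) else None,len(w),end='; ')
E
python3 - <<'E'
from h import *
shelf(54.3,-28,12); snap('wrist','w6'); hyaw('w5'); hyaw('w6')
E
```

```text
TIP shelf 54.2 -28.7 raise 12.0 Fshelf -0.1 0.5 -2.1
t 13.57 tcp [544.   64.  -21.1] F [-0.1  0.5 -2.1] T [ 0.04 -0.04 -0.02] gap 0.247 tilt [ 0.     0.002 -1.   ]
tilt fix rot [-0.0005  0.002   0.    ]
hookyaw 1.88 tool delta [-1.2 -0.1 -0. ] rotz 0.0042
w5 handle col fit slope,mid [-7.130000e-02  3.213403e+02] 111
150 318.0 19; 170 309.9 28; 190 318.0 17; w6 handle col fit slope,mid [-3.230000e-02  3.196153e+02] 111
150 317.5 12; 170 315.0 7; 190 None 0;
```

No significant yaw: the shaft column shifted by only 0.5 px. Ring centre estimate is shelf (54.3, −9). Now raise, move across, and lower.

>>> arm_command(
  deltas=[
    [[1,0,-7],[0,0.002,0.004]],
    [[0,0,-7],[0,0,0]],
    [[0,0,-5],[0,0,0]],
    [[0,0,0],[0,0,0]],
  ],
)

```text
time_s: 14.12
position: [0.5445, 0.0645, -0.0002]
tcp_rot: [-0.001, 0.718, -0.696, 0.0]
contact_force: [-0.1, -1.1, -2.2]
finger_gap: 0.25
```

```bash
python3 - <<'E'
from h import *
shelf(54.3,-9,32)
E
```

```text
TIP shelf 54.7 -28.6 raise 32.9 Fshelf -0.1 -1.1 -2.2
t 14.12 tcp [ 5.445e+02  6.450e+01 -2.000e-01] F [-0.1 -1.1 -2.2] T [-0.   -0.02 -0.03] gap 0.25 tilt [ 0.002  0.001 -1.   ]
tilt fix rot [-0.0019  0.001   0.    ]
hookyaw 1.75 tool delta [-19.8   0.3   0.9] rotz 0.0018
```

>>> arm_command(
  deltas=[
    [[-9,0,0.5],[-0.002,0.001,0.001]],
    [[-9,0,0],[0,0,0]],
    [[0,0,0],[0,0,0]],
  ],
)

```text
time_s: 14.5
position: [0.5436, 0.0844, -0.001]
tcp_rot: [0.0, 0.718, -0.696, -0.0]
contact_force: [-0.2, 0.3, -1.4]
finger_gap: 0.25
```

```bash
python3 - <<'E'
from h import *
shelf(54.3,-9,32)
E
```

```text
TIP shelf 54.3 -8.7 raise 32.1 Fshelf -0.2 0.3 -1.4
t 14.5 tcp [543.6  84.4  -1. ] F [-0.2  0.3 -1.4] T [ 0.02 -0.05  0.03] gap 0.25 tilt [-0.001  0.    -1.   ]
tilt fix rot [0.0008 0.0005 0.    ]
hookyaw 1.72 tool delta [0.2 0.  0.1] rotz 0.0015
```

Now lower in small rows, with the force checked partway.

>>> arm_command(
  deltas=[
    [[0,0,4],[0,0,0]],
    [[0,0,4],[0,0,0]],
    [[0,0,3],[0,0,0]],
    [[0,0,3],[0,0,0]],
  ],
)

```text
time_s: 15.0
position: [0.5432, 0.0838, -0.0164]
tcp_rot: [0.001, 0.718, -0.697, -0.001]
contact_force: [0.3, -0.2, -1.7]
finger_gap: 0.246
```

```bash
python3 - <<'E'
from h import *
shelf(54.3,-9,10)
E
```

```text
TIP shelf 53.9 -9.3 raise 16.7 Fshelf 0.3 -0.2 -1.7
t 15.0 tcp [543.2  83.8 -16.4] F [ 0.3 -0.2 -1.7] T [ 0.02 -0.05 -0.04] gap 0.246 tilt [-0.002 -0.    -1.   ]
tilt fix rot [ 0.0017 -0.0002  0.    ]
hookyaw 1.7 tool delta [-0.5 -0.4  6.7] rotz 0.001
```

No contact with the tip below ring level, so it's in the eye. Finish lowering and start to pull.

>>> arm_command(
  deltas=[
    [[0,0,3],[0,0,0]],
    [[0,0,2.5],[0,0,0]],
    [[0,2,0],[0,0,0]],
    [[0,2,0],[0,0,0]],
    [[0,2,0],[0,0,0]],
    [[0,2,0],[0,0,0]],
    [[0,2,0],[0,0,0]],
  ],
)

```text
time_s: 15.88
position: [0.5372, 0.0835, -0.0214]
tcp_rot: [-0.003, 0.717, -0.697, 0.002]
contact_force: [3.9, -0.7, -5.3]
finger_gap: 0.254
```

```bash
python3 - <<'E'
from h import *
shelf(34,-9,11)
E
```

```text
TIP shelf 47.9 -9.6 raise 11.7 Fshelf 3.9 -0.8 -5.3
t 15.88 tcp [537.2  83.5 -21.4] F [ 3.9 -0.7 -5.3] T [ 0.02 -0.57 -0.02] gap 0.254 tilt [ 0.006  0.001 -1.   ]
tilt fix rot [-0.0065  0.0011  0.    ]
hookyaw 1.64 tool delta [-0.6 13.9  0.6] rotz 0.0
```

>>> arm_command(
  deltas=[
    [[0,2.5,0],[-0.006,0.001,0]],
    [[0,2.5,0],[0,0,0]],
    [[0,2.5,0],[0,0,0]],
    [[0,2.5,0],[0,0,0]],
    [[0,2.5,0],[0,0,0]],
    [[0,2.5,0],[0,0,0]],
  ],
)

```text
time_s: 16.62
position: [0.522, 0.0831, -0.021]
tcp_rot: [-0.001, 0.717, -0.697, 0.001]
contact_force: [4.7, 0.9, -3.0]
finger_gap: 0.249
```

```bash
python3 - <<'E'
from h import *
shelf(34,-9,11)
E
```

```text
TIP shelf 32.7 -9.6 raise 12.1 Fshelf 4.7 0.8 -3.0
t 16.62 tcp [522.   83.1 -21. ] F [ 4.7  0.9 -3. ] T [-0.03 -0.65 -0.05] gap 0.249 tilt [ 0.002  0.    -1.   ]
tilt fix rot [-0.0019  0.0002  0.    ]
hookyaw 1.63 tool delta [-0.6 -1.3  1.1] rotz -0.0001
```

>>> arm_command(
  deltas=[
    [[0,3.5,0],[-0.002,0,0]],
    [[0,4,0],[0,0,0]],
    [[0,4,0],[0,0,0]],
    [[0,4,0],[0,0,0]],
    [[0,4,0],[0,0,0]],
    [[0,4,0],[0,0,0]],
    [[0,4,0],[0,0,0]],
    [[0,4,0],[0,0,0]],
  ],
)

```text
time_s: 17.62
position: [0.4885, 0.0821, -0.0208]
tcp_rot: [-0.0, 0.717, -0.697, 0.0]
contact_force: [5.2, 0.1, -3.9]
finger_gap: 0.248
```

```bash
python3 - <<'E'
from h import *
shelf(-30,-9,11)
E
```

```text
TIP shelf -0.8 -9.6 raise 12.3 Fshelf 5.2 -0.1 -3.9
t 17.62 tcp [488.5  82.1 -20.8] F [ 5.2  0.1 -3.9] T [-0.06 -0.67 -0.05] gap 0.248 tilt [ 0.  0. -1.]
tilt fix rot [-0.0003  0.0002  0.    ]
hookyaw 1.63 tool delta [-0.6 29.2  1.3] rotz -0.0002
```

>>> arm_command(
  deltas=[
    [[0,4,0.5],[0,0,0]],
    [[0,4,0],[0,0,0]],
    [[0,4,0],[0,0,0]],
    [[0,4,0],[0,0,0]],
    [[0,4,0],[0,0,0]],
    [[0,4,0],[0,0,0]],
    [[0,4,0],[0,0,0]],
    [[0,4,0],[0,0,0]],
    [[0,3,0],[0,0,0]],
  ],
)

```text
time_s: 18.75
position: [0.4514, 0.081, -0.0211]
tcp_rot: [-0.0, 0.717, -0.697, 0.0]
contact_force: [3.1, -0.3, -3.4]
finger_gap: 0.248
```

```bash
python3 - <<'E'
from h import *
shelf(-45,-9,11)
E
```

```text
TIP shelf -37.9 -9.7 raise 12.0 Fshelf 3.0 -0.4 -3.4
t 18.75 tcp [451.4  81.  -21.1] F [ 3.1 -0.3 -3.4] T [-0.06 -0.73 -0.05] gap 0.248 tilt [ 0.001  0.    -1.   ]
tilt fix rot [-0.0012  0.0002  0.    ]
hookyaw 1.61 tool delta [-0.6  7.1  1. ] rotz -0.0005
```

>>> arm_command(
  deltas=[
    [[0,2.5,0],[0,0,0]],
    [[0,2.5,0],[0,0,0]],
    [[0,2.5,0],[0,0,0]],
  ],
)

```text
time_s: 19.12
position: [0.4449, 0.081, -0.0208]
tcp_rot: [-0.002, 0.717, -0.697, 0.001]
contact_force: [9.2, -0.6, -8.1]
finger_gap: 0.25
```

>>> arm_command(
  deltas=[
    [[0,2.5,0],[0,0,0]],
    [[0,2.5,0],[0,0,0]],
  ],
)

```text
time_s: 19.38
position: [0.4452, 0.0814, -0.0197]
tcp_rot: [-0.006, 0.717, -0.697, 0.004]
contact_force: [10.1, -1.5, -7.0]
finger_gap: 0.25
```

```bash
python3 - <<'E'
from h import *
shelf(-45,-9,11)
E
```

```text
TIP shelf -44.1 -9.2 raise 13.4 Fshelf 10.1 -1.8 -7.0
t 19.38 tcp [445.2  81.4 -19.7] F [10.1 -1.5 -7. ] T [-0.18 -1.44 -0.16] gap 0.25 tilt [ 0.014  0.003 -1.   ]
tilt fix rot [-0.0141  0.003   0.    ]
hookyaw 1.55 tool delta [0.  0.9 2.4] rotz -0.0016
```

The pull has stalled at 10 N with no further travel, so this looks like the stop. I'll relax by a few mm and check by camera.

>>> arm_command(
  deltas=[
    [[0,-4,0],[-0.014,0.003,0]],
    [[0,-1,0],[0,0,0]],
    [[0,0,0],[0,0,0]],
  ],
)

```text
time_s: 19.75
position: [0.4454, 0.081, -0.0208]
tcp_rot: [0.004, 0.717, -0.697, -0.003]
contact_force: [-0.0, 0.1, -2.0]
finger_gap: 0.246
```

```bash
python3 - <<'E'
from h import *
shelf(-40,-9,11)
for n in ('top','scene'):
    im,d,K,E=snap(n,n+'7'); P=cloud(d,K,E)*1000
    a=np.radians(1.64); ex=np.array([np.cos(a),np.sin(a)]); ey=np.array([-ex[1],ex[0]])
    Q=P[...,:2]-np.array([605,95.]); sx=Q@ex; sy=Q@ey
    m=(P[...,2]>62)&(P[...,2]<80)&(sx<-3)&(sx>-30)&(abs(sy)<140)&(abs(sy+10)>25)
    print(n,m.sum(),np.percentile(sx[m],[1,5,25,50]).round(1) if m.any() else None, np.percentile(P[...,2][m],[5,50,95]) if m.any() else None, 'sy',sy[m].min() if m.any() else 0,sy[m].max() if m.any() else 0)
E
```

```text
TIP shelf -44.0 -9.6 raise 12.3 Fshelf -0.0 0.1 -2.0
t 19.75 tcp [445.4  81.  -20.8] F [-0.   0.1 -2. ] T [-0.02  0.01  0.01] gap 0.246 tilt [-0.01  -0.002 -1.   ]
tilt fix rot [ 0.0097 -0.0021  0.    ]
hookyaw 1.59 tool delta [-0.5 -4.   1.3] rotz -0.0009
top 311 [-17.3 -16.5 -14.7 -11.5] [63.98699773 70.66443877 75.27093118] sy -137.28440400755338 130.26766735585133
scene 413 [-16.1 -15.7 -14.4 -11.8] [63.76147427 70.96828456 73.63153283] sy -133.1030098789055 135.59209845374124
```

View pics/scene7.png

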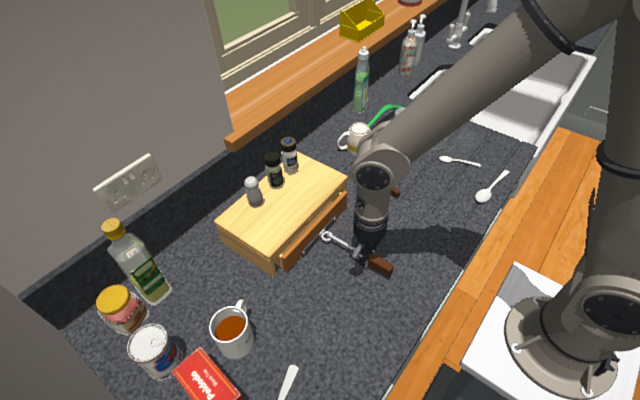

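The drawer is out, with the eye and the hook visible at (330,237). Its face reads about −17, or about −20 after correcting for the edge bias the same method shows on the board (expected −19). Combined with the 10 N stall, it is at the stop. Now I centre the tip in the eye and unhook.

>>> arm_command(
  deltas=[
    [[0,-3.5,0],[0.0095,-0.002,0]],
    [[0,0,0],[0,0,0]],
  ],
)

```text
time_s: 20.1
position: [0.4486, 0.0811, -0.0209]
tcp_rot: [-0.0, 0.717, -0.697, 0.0]
contact_force: [0.2, -0.1, -1.4]
finger_gap: 0.246
```

```bash
python3 - <<'E'
from h import *
shelf(-39.5,-9.3,45)
E
```

```text
TIP shelf -40.7 -9.5 raise 12.2 Fshelf 0.2 -0.1 -1.4
t 20.1 tcp [448.6  81.1 -20.9] F [ 0.2 -0.1 -1.4] T [ 0.02 -0.03  0.03] gap 0.246 tilt [ 0.  0. -1.]
tilt fix rot [-0.0001 -0.      0.    ]
hookyaw 1.6 tool delta [ -0.2  -1.2 -32.8] rotz -0.0007
```

>>> arm_command(
  deltas=[
    [[0,-1,-4],[0,0,0]],
    [[0,0,-5],[0,0,0]],
    [[0,0,-6],[0,0,0]],
  ],
)

```text
time_s: 20.48
position: [0.4492, 0.081, -0.0052]
tcp_rot: [0.0, 0.717, -0.697, -0.0]
contact_force: [0.1, -0.3, -1.3]
finger_gap: 0.25
```

```bash
python3 - <<'E'
from h import *
shelf(-39.5,-9.3,45)
E
```

```text
TIP shelf -40.1 -9.6 raise 27.9 Fshelf 0.1 -0.3 -1.3
t 20.48 tcp [449.2  81.   -5.2] F [ 0.1 -0.3 -1.3] T [ 0.05  0.03 -0.03] gap 0.25 tilt [-0.001 -0.    -1.   ]
tilt fix rot [ 0.0008 -0.0002  0.    ]
hookyaw 1.61 tool delta [ -0.2  -0.6 -17.1] rotz -0.0005
```

Unhooked cleanly. Now I raise, back off, and carry the hook to its original bare spot.

>>> arm_command(
  deltas=[
    [[0,0,-14],[0,0,0]],
    [[0,10,-16],[0,0,0]],
    [[0,25,0],[0,0,0]],
    [[20,0,0],[0,0,0]],
    [[40,0,0],[0,0,0]],
    [[48,0,0],[0,0,0]],
    [[48,0,0],[0,0,0]],
    [[48,0,0],[0,0,0]],
    [[48,-5,0],[0,0,0]],
    [[45,-10,0],[0,0,0]],
    [[35,-15,0],[0,0,0.124]],
    [[15,-10,0],[0,0,0.124]],
    [[0,0,0],[0,0,0]],
  ],
)

```text
time_s: 22.1
position: [0.4705, -0.2767, 0.0399]
tcp_rot: [0.007, -0.624, 0.781, -0.006]
contact_force: [0.6, 0.2, -1.7]
finger_gap: 0.251
```

```bash
python3 - <<'E'
from h import *
to(468.9,-285.3,-10,-12.6)
E
```

```text
t 22.1 tcp [ 470.5 -276.7   39.9] F [ 0.6  0.2 -1.7] T [ 0.07  0.04 -0.01] gap 0.251 tilt [ 0.019 -0.001 -1.   ]
tilt fix rot [-0.019   0.0037  0.    ]
hookyaw -12.75 tool delta [ 8.9  0.6 49.9] rotz -0.0026
```

>>> arm_command(
  deltas=[
    [[8,0,15],[-0.019,0.004,-0.002]],
    [[0,0,17],[0,0,0]],
    [[0,0,14],[0,0,0]],
    [[0,0,0],[0,0,0]],
  ],
)

```text
time_s: 22.6
position: [0.467, -0.2807, -0.01]
tcp_rot: [-0.001, -0.628, 0.778, 0.003]
contact_force: [1.4, 0.2, -1.9]
finger_gap: 0.246
```

```bash
python3 - <<'E'
from h import *
to(468.9,-285.3,-33,-12.6)
im,d,K,E=snap('wrist','w8'); P=cloud(d,K,E)*1000
for v in (10,30,60,100,140,180,230,260,300): print(v,P[v,316:321].mean(0).round(1))
E
```

```text
t 22.6 tcp [ 467.  -280.7  -10. ] F [ 1.4  0.2 -1.9] T [0.   0.01 0.03] gap 0.246 tilt [-0.005  0.003 -1.   ]
tilt fix rot [0.0051 0.0024 0.    ]
hookyaw -12.2 tool delta [ 4.1 -2.9 23. ] rotz 0.0071
10 [ 571.2 -303.8   49.1]
30 [ 565.  -302.5   49. ]
60 [ 555.3 -300.4   48.9]
100 [ 540.4 -297.1   72.5]
140 [ 526.5 -294.2   49.3]
180 [ 510.5 -290.7   49.5]
230 [ 491.8 -286.7   57.3]
260 [ 478.5 -283.8   57.5]
300 [ 459.5 -279.7   57.8]
```

The hook is level. Lowering to contact.

>>> arm_command(
  deltas=[
    [[3,0,9],[0.005,0.002,0]],
    [[0,0,6],[0,0,0]],
    [[0,0,4],[0,0,0]],
    [[0,0,1],[0,0,0]],
    [[0,0,0],[0,0,0]],
  ],
)

```text
time_s: 23.28
position: [0.4677, -0.2844, -0.0298]
tcp_rot: [0.001, -0.628, 0.778, -0.001]
contact_force: [0.1, 0.2, -2.4]
finger_gap: 0.249
```

```bash
python3 - <<'E'
from h import *
to(468.9,-285.3,-33,-12.6)
E
```

```text
t 23.27 tcp [ 467.7 -284.4  -29.8] F [ 0.1  0.2 -2.4] T [ 0.    0.03 -0.02] gap 0.249 tilt [ 0.003 -0.001 -1.   ]
tilt fix rot [-0.0033 -0.0005  0.    ]
hookyaw -12.18 tool delta [ 0.7 -1.4  3.2] rotz 0.0074
```

>>> arm_command(
  deltas=[
    [[0,0,1.5],[-0.003,0,0]],
    [[0,0,1],[0,0,0]],
    [[0,0,1],[0,0,0]],
  ],
)

```text
time_s: 23.65
position: [0.4683, -0.2846, -0.033]
tcp_rot: [0.0, -0.628, 0.778, -0.001]
contact_force: [0.1, 0.2, -1.1]
finger_gap: 0.252
```

```bash
python3 - <<'E'
from h import *
to(468.9,-285.3,-33,-12.6)
E
```

```text
t 23.65 tcp [ 468.3 -284.6  -33. ] F [ 0.1  0.2 -1.1] T [ 0.02 -0.02 -0.02] gap 0.252 tilt [ 0.001 -0.001 -1.   ]
tilt fix rot [-0.0013 -0.0008  0.    ]
hookyaw -12.17 tool delta [ 0.6 -0.7 -0. ] rotz 0.0075
```

>>> arm_command(
  deltas=[
    [[0,0,1],[0,0,0]],
    [[0,0,0],[0,0,0]],
  ],
)

```text
time_s: 23.9
position: [0.4685, -0.2847, -0.0329]
tcp_rot: [0.0, -0.628, 0.778, -0.001]
contact_force: [-0.4, -0.3, -3.3]
finger_gap: 0.249
```

The hook is back at its grasp height. I release it and leave straight up.

>>> arm_command(
  deltas=[
    [[0,0,0],[0,0,0]],
    [[0,0,0],[0,0,0]],
    [[0,0,0],[0,0,0]],
    [[0,0,0],[0,0,0]],
    [[0,0,-10],[0,0,0]],
    [[0,0,-25],[0,0,0]],
    [[0,0,-40],[0,0,0]],
    [[0,0,-45],[0,0,0]],
    [[0,0,-45],[0,0,0]],
    [[0,0,-45],[0,0,0]],
    [[0,0,0],[0,0,0]],
    [[0,0,0],[0,0,0]],
  ],
  fingers=50,
)

```text
time_s: 25.4
position: [0.4684, -0.2846, 0.188]
tcp_rot: [0.001, -0.628, 0.778, -0.003]
contact_force: [-1.0, 0.5, -1.0]
finger_gap: 0.59
```

```bash
python3 - <<'E'
from h import *
to(468,-285,180)
im,d,K,E=snap('wrist','w9'); P=cloud(d,K,E)*1000
hsv=cv2.cvtColor(im,cv2.COLOR_RGB2HSV)
m=(hsv[...,0]<15)&(hsv[...,1]>90)&(P[...,2]>27)&(P[...,2]<45)&(abs(P[...,1]+285)<40)&(abs(P[...,0]-450)<70)
print(cv2.minAreaRect(P[m][:,:2].astype(np.float32)),'z',np.percentile(P[m][:,2],[10,50,90]).round(1))
b=load('scene0'); a=snap('scene','scene9'); a0=cv2.absdiff(b[0],a[0]).max(2)
o=np.zeros((600,640,3),np.uint8); o[:400]=a[0]; o[400:,:320]=cv2.resize(im,(320,200)); o[400:,320:]=cv2.resize(cv2.merge([a0]*3),(320,200)); cv2.imwrite('pics/c9.png',o[:,:,::-1])
for nm in ('scene7','scene9'):
    _,d,K,E=load(nm); P=cloud(d,K,E)*1000
    g=np.radians(1.64); ex=np.array([np.cos(g),np.sin(g)]); ey=np.array([-ex[1],ex[0]]); Q=P[...,:2]-np.array([605,95.]); sx=Q@ex; sy=Q@ey
    m=(P[...,2]>62)&(P[...,2]<80)&(sx<-3)&(sx>-30)&(abs(sy)<140)&(abs(sy+10)>25); print(nm,m.sum(),np.percentile(sx[m],[1,5,25]).round(1))
E
```

```text
t 25.4 tcp [ 468.4 -284.6  188. ] F [-1.   0.5 -1. ] T [0.05 0.05 0.01] gap 0.59 tilt [ 0.005 -0.003 -1.   ]
tilt fix rot [-0.0054 -0.0019  0.    ]
hookyaw -12.18 tool delta [0.5 0.3 8. ] rotz None
((448.00592041015625, -281.2845153808594), (21.16439437866211, 97.85594940185547), 78.20220947265625) z [33.2 34.5 35.6]
scene7 413 [-16.1 -15.7 -14.4]
scene9 410 [-16.  -15.6 -14.3]
```

View pics/c9.png

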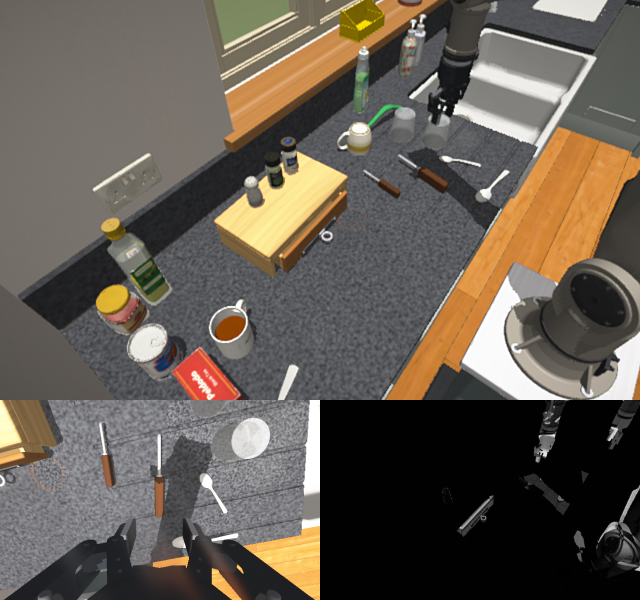

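The hook lies as before and the drawer is out with its eye at (327,236). The difference image also shows a faint outline at the salt shaker, around (254,190), so I'll check that and the eye position.

```bash
python3 - <<'E'
from h import *
a,b,c=[load(f)[0] for f in('scene0','scene7','scene9')]
for x,y,n in((a,b,'0-7'),(a,c,'0-9')):
    q=cv2.absdiff(x,y).max(2)[165:215,235:275]; print(n,q.max(),(q>12).sum())
g=[cv2.cvtColor(x,cv2.COLOR_RGB2GRAY)[165:215,235:275].astype(np.float32) for x in(a,b,c)]
print('salt shift px',cv2.phaseCorrelate(g[0],g[1]),cv2.phaseCorrelate(g[0],g[2]))
cv2.imwrite('pics/salt.png',np.hstack([cv2.resize(x[165:215,235:275],(240,300),interpolation=2) for x in(a,b,c)])[:,:,::-1])
gg=np.radians(1.64); ex=np.array([np.cos(gg),np.sin(gg)]); ey=np.array([-ex[1],ex[0]])
for f in('scene9','top7'):
    im,d,K,E=load(f); P=cloud(d,K,E)*1000; Q=P[...,:2]-np.array([605,95.]); sx=Q@ex; sy=Q@ey
    m=(P[...,2]>17)&(P[...,2]<30)&(sx<-15)&(sx>-75)&(abs(sy)<60)&(im.min(2)>120); print(f,'eye',m.sum(),sx[m].min().round(1),sx[m].max().round(1),sy[m].min().round(1),sy[m].max().round(1))
    hsv=cv2.cvtColor(im,cv2.COLOR_RGB2HSV)
    for z0,lo,hi in((98,-12,30),(71,-35,-5)):
        e=[sx[s].min() for y in range(-120,120,10) if abs(y+10)>30 for s in [(abs(P[...,2]-z0)<5)&(sx>lo)&(sx<hi)&(abs(sy-y)<5)] if s.any()]; print(z0,'edge',np.median(e).round(1))
E
```

```text
0-7 94 130
0-9 93 125
salt shift px ((-0.10356401974353346, 0.27275099558903193), 1.0351592695713043) ((-0.11980102164091377, 0.2601727664729303), 1.0227255501747132)
scene9 eye 71 -51.3 -16.0 -23.6 7.0
98 edge 3.6
71 edge -15.4
top7 eye 32 -38.6 -15.2 -53.4 28.3
98 edge 3.0
71 edge -16.3
```

View pics/salt.png

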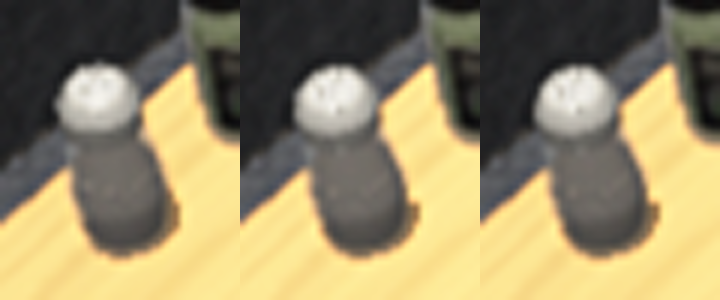

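The drawer face is 19.0 and 19.3 mm ahead of the ledge in the two views, so it is at the stop (−19). I'll check when the sub-pixel salt change occurred.

```bash
python3 - <<'E'
from h import *
a,b,c=[load(f)[0] for f in('scene0','sc2','scene9')]
for x,y,n in((a,b,'0-sc2'),(b,c,'sc2-9')):
    q=cv2.absdiff(x,y).max(2)[165:215,235:275]; print(n,q.max(),(q>12).sum())
r.finish_job(); print('done')
E
```

```text
0-sc2 93 128
sc2-9 47 2
the job is handed in; nothing more can be done
done
```

The drawer is out at its stop and the hook is back on its handle and tip at its original bare spot. The job was handed in at about 25 s, well under the 62 s limit.

**What I did:**
- I gripped the 100 mm hook and felt the drawer face at about 4 N.
- Sweeping sideways, I touched the eye at about 4 N. That put its centre roughly 9 mm to the right of the shelf middle.
- I lowered the tip into the eye and drew the drawer out at about 5 N until it stalled at about 10 N. I then lifted the tip out and set the hook down.

**Last checks:**
- **Drawer:** the face stands 19.0 mm and 19.3 mm ahead of the ledge in the two camera views, against the 19 mm given for the stop. It did not move while I unhooked.
- **Hook:** it lies level, with the handle top at 34.5 mm, within 1 mm of where it started. The gripper is open and well above it.

**What disagreed or went wrong:**
- **Tool frame:** the fingers really end about 40 mm above the reported TCP. My first grasp closed on nothing, touching nothing, and I corrected for the offset after that.
- **Salt shaker:** it shifted by about 0.3 pixel (under 1 mm). This happened before the hook was lifted or the arm came near the shelf, so it looks like settling at the start. It did not change after that.
- **Other items:** the before/after images show no other changes among the jars, mug or remaining items.

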